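# Bottles on the staging board by height

### The arm

A 7-joint arm with a two-finger parallel gripper is mounted at the origin on a cart in front of the work surface, level with it; the furniture and walls round the work are solid. World frame = base frame: x ahead of the robot, y to its left, z up, the work surface at z = 0. Lengths are in m, angles in rad, forces in N, time in s.
With the tool pointing down it reaches from about 0.4 to 0.85 m from the base axis. Payload 4.4 kg.
Tool frame: the origin (TCP) lies midway between the tips of the shut fingers; the grasp point (between the pads) lies 19 mm behind it; z points along the fingers, y is the line along which they close (so a half turn about z gives the same grasp; the last joint's range is limited). The gripper opens to 94 mm and grips with 3 to 60 N. Pads are 16 mm wide; open, the fingers measure 119 mm over their backs; the gripper's body (75 mm by 177 mm) begins 78 mm behind the grasp point.
Start: joints at [1.046, 0.628, 0.038, 1.517, -0.027, 0.996, -0.02], TCP at [0.288, -0.583, 0.205] pointing down, gripper open.
Joint ranges: [-3.06, 3.06], [-0.37, 2.12], [-1.25, 1.32], [0.18, 2.47], [-1.1, 4.24], [0.23, 1.98], [-2.94, 2.94]. Speed limits (rad/s): [2.57, 2.57, 3.14, 3.14, 3.14, 3.14, 3.14].

### API

Orientations are given as a 3x3 rotation matrix whose columns are the frame's x, y, z axes.
In Python, from plant import status, optics, job gives the robot as it stands.
- The arm moves only by the tool step_arm, never from a script. Its argument "targets" is a list of rows, each a list of 7 numbers: the shift along the tool's x, y, z in m, then the turn, a rotation vector about the tool's x, y, z in degrees, then the opening, from 0 (shut) to 1 (fully open). In form: [[dx, dy, dz, wx, wy, wz, gripper], ...]. A call has 1 to 20 rows; each row is the pose to reach, as a shift and turn from the pose commanded when the call began, along the tool's axes at that moment; what a row does not reach only later rows make up. A row lasts 1/12 s, in which the tool goes at most 41.7 mm and 7.16 degrees, less where a joint would pass 70% of its speed; a pose out of reach is approached as far as the arm can. A call with a gripper value outside its range is refused whole. The fingers move at their own pace and stop on an object; the grip force is fixed at half the most. Time passes only in rows, so rows that repeat a pose let the fingers close. It gives the time, the measured TCP pose, the force, the opening and the grip force at its end, in the units of the state.
- status.read_state(): the state, without advancing time (a new reading comes with each control period).
- optics.capture(name): name is "side" or "top"; returns the picture (480x640x3 uint8, red, green, blue); there is no depth.
- optics.camera_info(name): a dict with "vertical_fov" (degrees; the focal length in pixels is half the picture's height over the tangent of half this angle, whatever the lens; pixels are square), "cx", "cy" (the principal point, pixels), "R" (3x3) and "t" (3): a world point X has camera coordinates R X + t. Camera axes: x right, y down, z forward; pixel columns grow to the right and rows downward; lengths in m; the calibration is good to about 2 mm. A picture is of the moment at which its call begins. camera_info takes no time and is no camera call.
- job.job_done(): hands the job in; it is judged then, once.
The state is a dict: "clock": time; "qpos": joint angles; "qvel": joint speeds; "joint_efforts": joint torques, N m; "tool_pos": TCP position; "tcp_rot": TCP orientation; "ft_force": force on the tool from outside, world axes, zero at the start; "wrist_torque": the same for the moment, N m; "finger_gap": opening from 0.0 (shut) to 1.0 (fully open); "gripper_force": force on a finger pad.
Only numpy, scipy, OpenCV 4.12 (cv2) and the standard library are available. Lean on these libraries where they do the work, as an engineer would, in place of code of your own. Each camera call takes 0.05 s, during which the arm holds its last target. There are 200 camera calls.

### The job

Set the two amber bottles, the white sample bottle and the small vial out on the four black mats of the staging board in order of height: the tallest on the mat next to the timer, the shortest on the mat next to the tape roll. Each must stand upright in the middle of its own mat; do not let any of them fall over, and leave the timer and the tape roll where they lie.

Things in the scene. Friction and masses are not known exactly. Their poses are not given: they have to be found in the camera images.
- big_amber: the bigger of two amber glass bottles with black cap, upright, 136 mm tall, round body 66 mm diameter from the foot up to about 90 mm, then shoulder and cap 33 mm across; about 0.18-0.29 kg; origin at the centre of its underside, z up
- small_amber: the smaller of two amber glass bottles with black cap, upright, 119 mm tall, round body 64 mm diameter up to about 80 mm, then shoulder and cap 32 mm across; about 0.18-0.29 kg; origin at the centre of its underside, z up
- sample_bottle: white square plastic bottle with grey round cap, upright, 100 mm tall, 46 x 46 mm body with straight flats up to about 65 mm (the flats face its own x and y axes, turned by up to 26 degrees from the worktop's at the start), cap 31 mm across; about 0.1 kg; origin at the centre of its underside, z up
- vial: small clear snap vial with white cap, upright, 55 mm tall, body 24 mm and cap 26 mm diameter (cap from 46 mm up); about 20 g; origin at the centre of its underside, z up
- mat_1: round black rubber mat, 80 mm diameter, 3 mm thick, with a thin bright ring 70 mm across on top; at the robot's left end of a straight row of four mats, 100 mm apart, on a fixed white board (90 x 540 x 6 mm). Fixed; origin at the centre of its underside, its top 3 mm above that, 9 mm above the worktop; z up, y along the row to the left
- mat_2: round black rubber mat just like mat_1, second in the row counted from the left; origin at the centre of its underside. The row runs roughly left to right across the robot's front, turned by up to 6 degrees
- mat_3: round black rubber mat just like mat_1, third in the row counted from the left; origin at the centre of its underside.
- mat_4: round black rubber mat just like mat_1, last (right-hand end) in the row counted from the left; origin at the centre of its underside.
- timer: flat white square timer with keys, 62 x 62 x 18 mm, lying loose on one end of the white board (left or right by chance), about 85 mm beyond the centre of the end mat; marks the tall end of the row; origin at the centre of its underside
- tape_roll: roll of cream tape lying flat, 62 mm diameter, 19 mm high, lying loose on the other end of the board, about 85 mm beyond the centre of the end mat; origin at the centre of its underside
Not all that is in view belongs to the job. Leave any pink look-alike of the small_amber alone.

How it is judged:
By the outcome, as a careful person would: the job done as asked, in the order asked, and still so for the second after the job is handed in, with the robot touching nothing.
It also fails if it takes over 112 s, if anything falls off the work surface, if the arm or the gripper's body presses on something with over 40 N, if the wrist force passes 120 N, or if a joint passes its speed limit or range.

## Working session

There is one attempt and no reset: what is moved stays moved. The work goes in short steps, Python scripts to look and compute and a tool call to move; the robot and the scene stay as the last step left them, time stands still between calls to the robot, and variables do not carry over. Pictures are saved under pics/ and viewed, at most 14 in all, crops included, and the job is handed in when it is done.

Besides the shell and the picture viewer there is one more tool, called after "Request:" as name([rows], argument=value, ...), one row to a line, values as JSON. step_arm: Moves the arm, as the interface text tells. Its arguments: {"type":"object","properties":{"targets":{"type":"array"}},"required":["targets"]}

```bash
mkdir -p pics; ls
python3 - <<'E'
from plant import status, optics
import cv2,numpy as np
np.set_printoptions(precision=4,suppress=True)
for n in("side","top"):
    im=optics.capture(n); cv2.imwrite(f"pics/{n}0.png",im[:,:,::-1]); np.save(f"{n}0.npy",im)
    c=optics.camera_info(n); print(n,c, -np.array(c["R"]).T@np.array(c["t"]))
s=status.read_state();print(s)
E
```

```text
pics
side {'vertical_fov': 57.66106743638355, 'cx': 316.06810326351683, 'cy': 246.88935631969628, 'R': array([[-0.9708, -0.2388,  0.0232],
       [-0.1639,  0.5891, -0.7913],
       [ 0.1753, -0.772 , -0.611 ]]), 't': array([0.4735, 0.0899, 1.1344])} [0.2755 0.9359 0.7532]
top {'vertical_fov': 50.09474569179302, 'cx': 318.27890091217915, 'cy': 242.00066313464615, 'R': array([[-0.0034, -1.    , -0.0008],
       [-0.9891,  0.0035, -0.1473],
       [ 0.1473,  0.0003, -0.9891]]), 't': array([0.0225, 0.5157, 1.1013])} [0.3479 0.0204 1.1652]
{'clock': 0.1, 'qpos': array([ 1.0462,  0.6292,  0.0384,  1.5182, -0.027 ,  0.9963, -0.02  ]), 'qvel': array([ 0.001 , -0.0019,  0.0012, -0.0008, -0.0015,  0.0011, -0.0002]), 'joint_efforts': array([  0.0024, -55.0794,   1.1471, -18.712 ,  -0.0523,   0.0192,
         0.    ]), 'tool_pos': array([ 0.2876, -0.5822,  0.2047]), 'tcp_rot': array([[ 0.8966,  0.4429, -0.0008],
       [ 0.4429, -0.8966,  0.0015],
       [-0.    , -0.0017, -1.    ]]), 'ft_force': array([-0.2931,  0.8524, -0.4824]), 'wrist_torque': array([-0.0142, -0.0101, -0.0149]), 'gripper_force': 0.0, 'finger_gap': 1.0003818594227123}
```

View pics/side0.png

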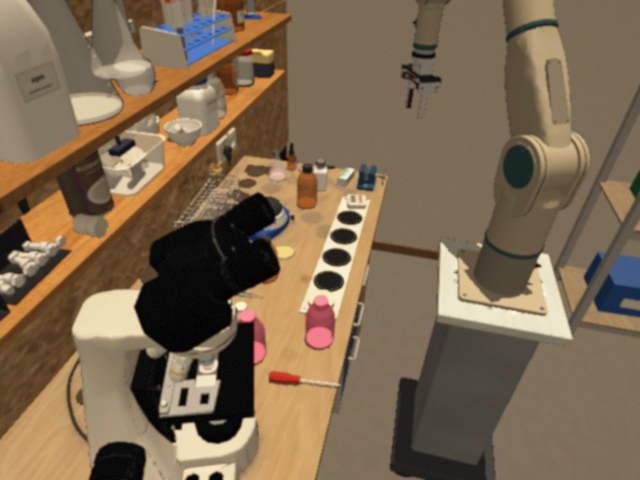

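View pics/top0.png

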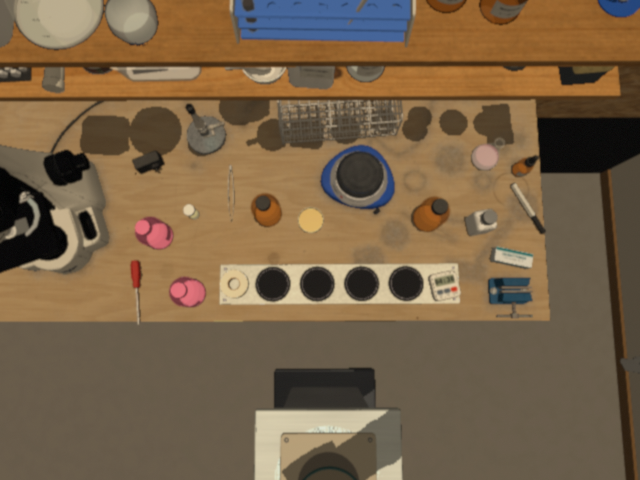

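```bash
cat > h.py <<'E'
import cv2,numpy as np
from plant import optics,status
np.set_printoptions(precision=4,suppress=True)
def cam(n):
    c=optics.camera_info(n); return 240/np.tan(np.radians(c["vertical_fov"]/2)),c["cx"],c["cy"],np.array(c["R"]),np.array(c["t"])
def ray(n,u,v):
    f,cx,cy,R,t=cam(n); return -R.T@t, R.T@np.array([(u-cx)/f,(v-cy)/f,1])
def onz(n,u,v,z):
    o,d=ray(n,u,v); return o+d*(z-o[2])/d[2]
def proj(n,X):
    f,cx,cy,R,t=cam(n); p=R@np.array(X)+t; return np.array([cx+f*p[0]/p[2],cy+f*p[1]/p[2]])
def blobs(m,amin=30):
    n,l,s,c=cv2.connectedComponentsWithStats(m.astype(np.uint8))
    return [(s[i],c[i],l==i) for i in range(1,n) if s[i][4]>=amin]
E
python3 - <<'E'
from h import *
im=np.load("top0.npy"); b=im[255:315,215:465]; 
g=b.max(2)
print("mats")
for s,c,m in blobs(g<60,300): 
    u,v=c+[215,255]; print(s,u,v,onz("top",u,v,.009))
print("timer/tape"); 
for u,v in((234,284),(445,287)): print(onz("top",u,v,.02))
def crop(x0,y0,x1,y1,k): return cv2.resize(im[y0:y1,x0:x1],None,fx=k,fy=k,interpolation=cv2.INTER_CUBIC)
a=[crop(240,182,300,242,4.5),crop(405,182,465,242,4.5)]
d=[crop(165,182,225,242,4.5),crop(455,190,515,250,4.5)]
cv2.imwrite("pics/c1.png",np.vstack([np.hstack(a),np.hstack(d)])[:,:,::-1])
s=np.load("side0.npy")[120:320,200:400]; cv2.imwrite("pics/c2.png",cv2.resize(s,None,fx=3,fy=3,interpolation=cv2.INTER_CUBIC)[:,:,::-1])
E
```

```text
mats
[131  13  31  31 672] 361.4360119047619 283.0610119047619 [ 0.4264 -0.076   0.009 ]
[175  13  32  30 680] 406.0161764705882 282.93529411764706 [ 0.4263 -0.1763  0.009 ]
[ 42  14  31  31 696] 272.1939655172414 283.5316091954023 [0.426  0.1247 0.009 ]
[ 88  14  30  29 660] 317.01666666666665 283.42727272727274 [0.4259 0.0239 0.009 ]
timer/tape
[0.4245 0.2088 0.02  ]
[ 0.4163 -0.2609  0.02  ]
```

View pics/c1.png

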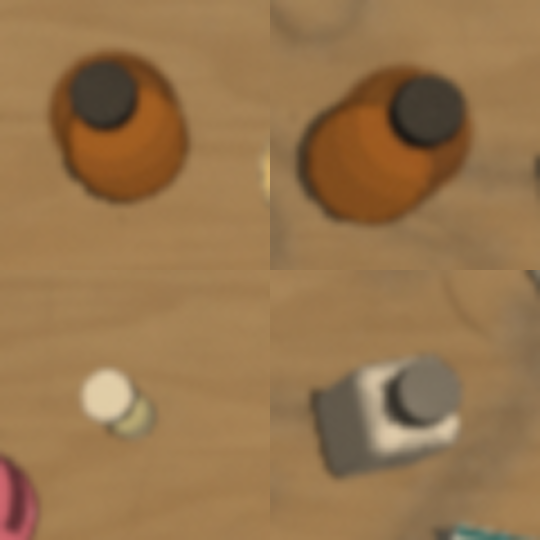

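View pics/c2.png

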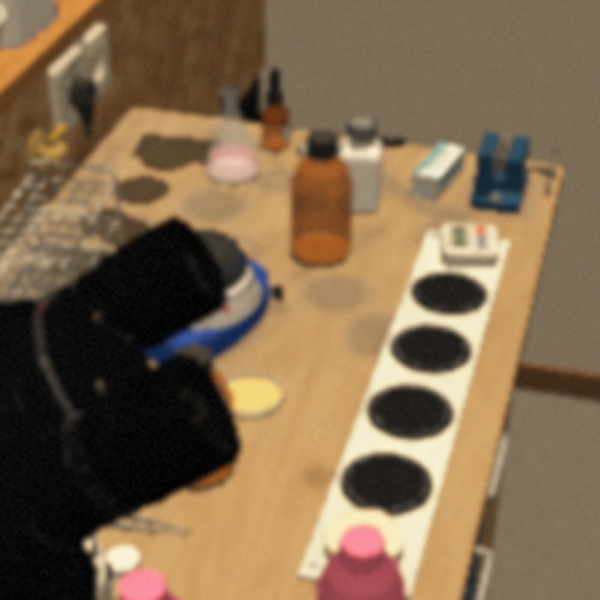

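```bash
cat >> h.py <<'E'
def tri(u1,u2):
    (o1,d1),(o2,d2)=ray("top",*u1),ray("side",*u2)
    s=np.linalg.lstsq(np.c_[d1,-d2],o2-o1,rcond=None)[0]; a,b=o1+d1*s[0],o2+d2*s[1]; return (a+b)/2,np.linalg.norm(a-b)
def rel(x,y,z,yaw):
    """row to world (x,y,z) with tool-y axis along angle yaw (deg, mod 180), tool down"""
    s=status.read_state(); R=np.array(s["tcp_rot"]); p=np.array(s["tool_pos"])
    a=np.radians(yaw); 
    cur=np.degrees(np.arctan2(R[1,1],R[0,1])); d=(yaw-cur+90)%180-90
    return R.T@(np.array([x,y,z])-p), "wz",-d, "dist",np.linalg.norm(np.array([x,y,z])-p)
E
python3 - <<'E'
from h import *
im=np.load("top0.npy").astype(int); hsv=cv2.cvtColor(im.astype(np.uint8),cv2.COLOR_RGB2HSV)
def cap(x0,y0,x1,y1,f):
    m=np.zeros(im.shape[:2],bool); m[y0:y1,x0:x1]=f[y0:y1,x0:x1]
    s,c,_=max(blobs(m,10),key=lambda b:b[0][4]); return s,c
sat=hsv[:,:,1]; val=hsv[:,:,2]
for n,box,f,z in(("ambL",(250,190,290,225),val<90,.119),("ambR",(425,195,455,222),val<90,.136),
   ("vial",(178,200,198,218),(val>170)&(sat<70),.055),("sample",(478,205,502,230),(sat<70)&(val<135)&(val>70),.100)):
    s,c=cap(*box,f); p=onz("top",*c,z); print(n,s,c,p,np.hypot(*p[:2]),np.degrees(np.arctan2(p[1],p[0])), "foot px",proj("top",[p[0],p[1],0]))
print(tri((440.1,206.4),(307.7,166)))
for q in((300,97),(300,60)): print("shelf",[onz("top",*q,z)[0] for z in(0,.3,.4,.5)])
# amber foot: mask extents
for n,box in(("L",(245,185,290,235)),("R",(405,185,460,240))):
    x0,y0,x1,y1=box; m=(sat[y0:y1,x0:x1]>175)&(val[y0:y1,x0:x1]>50); s,c,_=max(blobs(m),key=lambda b:b[0][4]); print(n,s,c,s[:2]+[x0,y0]) if 0 else print(n,s[:5],x0,y0)
    for hh in(0.119,.136):
        s,c=cap(*((250,190,290,225) if n=="L" else (425,195,455,222)),val<90); p=onz("top",*c,hh); print(hh,p,proj("top",[p[0]-.033,p[1],0]),proj("top",[p[0],p[1]+.033,0]),proj("top",[p[0],p[1]-.033,0]))
E
```

```text
ambL [255 196  15  15 179] [262.5475 202.8101] [0.5867 0.1366 0.119 ] 0.6023771654135105 13.103645710792629 foot px [268.1128 214.274 ]
ambR [431 199  17  16 220] [439.0909 206.5136] [ 0.5738 -0.2268  0.136 ] 0.6169668576833118 -21.568430040697773 foot px [425.4337 219.2175]
vial [185 205   9  10  74] [188.8108 209.7027] [0.5863 0.3062 0.055 ] 0.6614704969324465 27.575962940787047 foot px [194.7603 214.6855]
sample [480 210  17  15 180] [488.1889 217.0556] [ 0.5586 -0.3382  0.1   ] 0.6529914582778299 -31.197902348153324 foot px [474.024  225.5335]
(array([ 0.5738, -0.2289,  0.1359]), np.float64(0.0004160630176380856))
shelf [np.float64(0.8726663271181757), np.float64(0.7375600479444326), np.float64(0.6925246215531848), np.float64(0.6474891951619373)]
shelf [np.float64(0.9672398699247847), np.float64(0.8077847368659956), np.float64(0.7546330258463994), np.float64(0.701481314826803)]
L [  7  10  29  31 497] 245 185
0.119 [0.5867 0.1366 0.119 ] [267.9552 228.3314] [253.8443 214.3238] [282.3815 214.2242]
0.136 [0.5828 0.1347 0.136 ] [268.7565 229.989 ] [254.6356 215.9679] [283.1865 215.8682]
R [  8  13  36  33 643] 405 185
0.119 [ 0.5775 -0.2309  0.119 ] [427.643 231.713] [412.8588 217.6742] [441.4342 217.5745]
0.136 [ 0.5738 -0.2268  0.136 ] [425.9235 233.3192] [411.1396 219.2673] [439.7281 219.1676]
```

Run:
```python
from h import *
print(rel(.576,-.228,.2,-21))
c=np.array([.559,-.341]);a=np.radians(17)
for l in((-.023,.023),(.023,.023)): print(proj("top",[*(c+np.array([[np.cos(a),-np.sin(a)],[np.sin(a),np.cos(a)]])@l),0]))
```

```text
(array([ 0.4154, -0.1899,  0.005 ]), 'wz', np.float64(-42.71313980430301), 'dist', np.float64(0.45680556845045023))
[469.1642 237.6747]
[462.4495 218.8738]
```

What could be mistaken for each target (top view):
- **Ambers:** (267,209), (430,214), dropper bottle (525,165), shelf ambers (446,3) and (503,8), and the pink look-alikes (154,233) and (187,291).
- **Sample bottle:** (482,221), or the pink flask (485,157).
- **Vial:** (190,211), or the yellow disc (310,220) and tape (234,284).

My choices are big_amber = (430,214), whose cap triangulates to 136 mm, small_amber = (267,209), sample_bottle = (482,221) and vial = (190,211). The crops in c1 confirm them: two amber bottles with black caps, a clear vial with a white cap, and a white square bottle with a grey cap turned about 17°. The timer is at the right end (445,287), so big_amber goes on mat_4.

Request:
step_arm([
  [0.415,-0.19,0.005,0,0,-42.7,1],
  [0.415,-0.19,0.005,0,0,-42.7,1],
  [0.415,-0.19,0.005,0,0,-42.7,1],
  [0.415,-0.19,0.005,0,0,-42.7,1],
  [0.415,-0.19,0.005,0,0,-42.7,1],
  [0.415,-0.19,0.005,0,0,-42.7,1],
  [0.415,-0.19,0.005,0,0,-42.7,1],
  [0.415,-0.19,0.005,0,0,-42.7,1],
  [0.415,-0.19,0.005,0,0,-42.7,1],
  [0.415,-0.19,0.005,0,0,-42.7,1],
  [0.415,-0.19,0.005,0,0,-42.7,1],
  [0.415,-0.19,0.005,0,0,-42.7,1],
  [0.415,-0.19,0.005,0,0,-42.7,1],
  [0.415,-0.19,0.005,0,0,-42.7,1],
  [0.415,-0.19,0.005,0,0,-42.7,1],
  [0.415,-0.19,0.005,0,0,-42.7,1],
])

```text
clock: 1.43
tool_pos: [0.5746, -0.2307, 0.2004]
tcp_rot: [[0.361, 0.932, -0.001], [0.932, -0.361, -0.001], [-0.001, -0.0, -1.0]]
ft_force: [-0.5, 1.0, 0.8]
finger_gap: 1.001
gripper_force: 0.0
```

Run:
```python
from h import *
print(rel(.576,-.228,.056,-21))
im=optics.capture("side"); cv2.imwrite("pics/s1.png",cv2.resize(im[60:260,200:420],None,fx=3,fy=3)[:,:,::-1])
print(status.read_state()["qpos"])
```

```text
(array([0.0032, 0.0004, 0.1444]), 'wz', np.float64(-0.1902779139644224), 'dist', np.float64(0.14443116433686085))
[ 0.44    0.592  -0.1694  1.61    0.1168  0.9499 -0.1389]
```

View pics/s1.png

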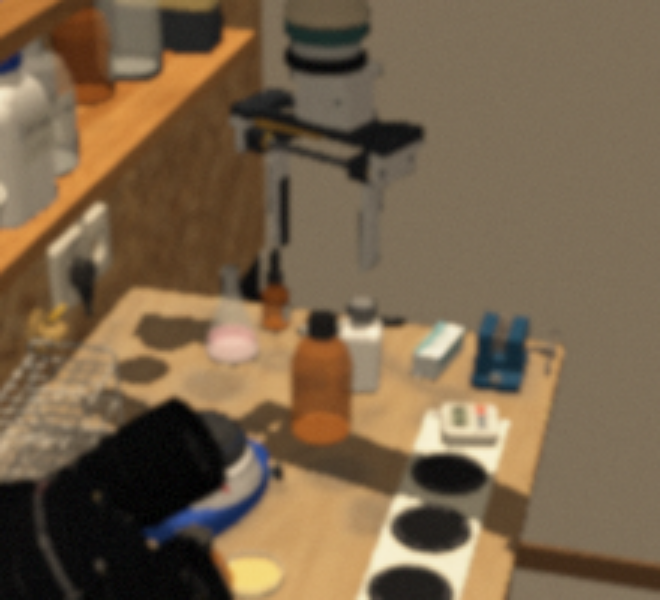

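The open gripper hangs centred over big_amber (bottle in the crop at (322,380), fingers at (278,220) and (370,220)). Nothing stands in the way, so I'm going down to grip.

Request:
step_arm([
  [0.003,0,0.03,0,0,0,1],
  [0.003,0,0.06,0,0,0,1],
  [0.003,0,0.09,0,0,0,1],
  [0.003,0,0.115,0,0,0,1],
  [0.003,0,0.135,0,0,0,1],
  [0.003,0,0.144,0,0,0,1],
  [0.003,0,0.144,0,0,0,1],
  [0.003,0,0.144,0,0,0,0.6],
  [0.003,0,0.144,0,0,0,0.6],
  [0.003,0,0.144,0,0,0,0.6],
  [0.003,0,0.144,0,0,0,0.6],
  [0.003,0,0.144,0,0,0,0.6],
  [0.003,0,0.144,0,0,0,0.6],
])

```text
clock: 2.57
tool_pos: [0.5773, -0.226, 0.0575]
tcp_rot: [[0.359, 0.933, 0.001], [0.933, -0.359, -0.001], [-0.0, 0.001, -1.0]]
ft_force: [-1.7, 0.2, 5.2]
finger_gap: 0.689
gripper_force: 30.0
```

Run:
```python
from h import *
print(rel(.426,-.176,.2,0),rel(.576,-.228,.2,-21))
```

```text
(array([-0.0076, -0.159 , -0.1427]), 'wz', np.float64(-21.01508424391561), 'dist', np.float64(0.2137894405024572)) (array([-0.0023, -0.0004, -0.1425]), 'wz', np.float64(-0.015084243915609363), 'dist', np.float64(0.14251768948220775))
```

Request:
step_arm([
  [0,0,-0.015,0,0,0,0.6],
  [0,0,-0.04,0,0,0,0.6],
  [0,0,-0.065,0,0,0,0.6],
  [0,-0.01,-0.08,0,0,-2,0.6],
  [-0.001,-0.03,-0.08,0,0,-5,0.6],
  [-0.002,-0.055,-0.08,0,0,-8,0.6],
  [-0.004,-0.08,-0.08,0,0,-11,0.6],
  [-0.005,-0.105,-0.08,0,0,-14,0.6],
  [-0.006,-0.13,-0.08,0,0,-17,0.6],
  [-0.007,-0.147,-0.08,0,0,-20,0.6],
  [-0.0076,-0.156,-0.08,0,0,-21,0.6],
  [-0.0076,-0.159,-0.08,0,0,-21,0.6],
  [-0.0076,-0.159,-0.08,0,0,-21,0.6],
  [-0.0076,-0.159,-0.08,0,0,-21,0.6],
])

```text
clock: 3.73
tool_pos: [0.4273, -0.1763, 0.1367]
tcp_rot: [[0.001, 1.0, 0.002], [1.0, -0.001, -0.0], [-0.0, 0.002, -1.0]]
ft_force: [0.5, -0.5, -2.3]
finger_gap: 0.688
gripper_force: 30.0
```

Run:
```python
from h import *
print(rel(.426,-.176,.067,0))
im=optics.capture("side"); cv2.imwrite("pics/s2.png",cv2.resize(im[60:260,200:420],None,fx=3,fy=3)[:,:,::-1])
```

```text
(array([ 0.0004, -0.0015,  0.0697]), 'wz', np.float64(-0.0700130728564119), 'dist', np.float64(0.06968019037608751))
```

View pics/s2.png

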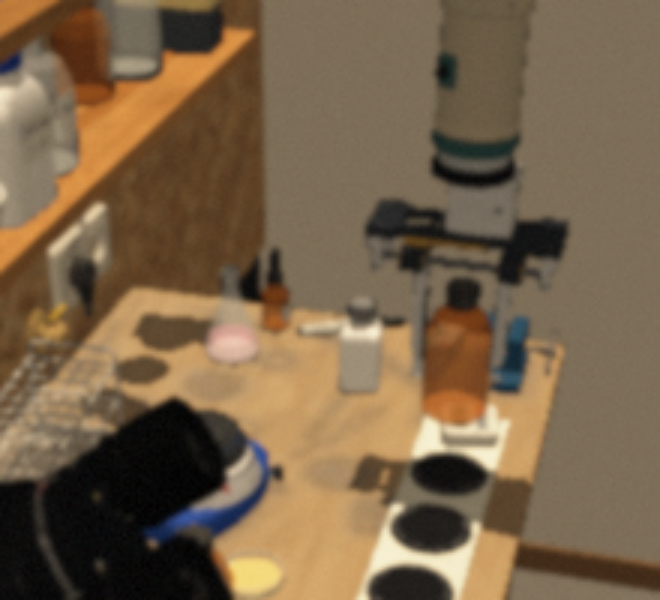

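big_amber is held upright above mat_4 (crop (458,370), mat at (450,473)). Lowering and releasing it.

Request:
step_arm([
  [0,-0.001,0.02,0,0,0,0.6],
  [0,-0.0015,0.04,0,0,0,0.6],
  [0,-0.0015,0.055,0,0,0,0.6],
  [0,-0.0015,0.063,0,0,0,0.6],
  [0,-0.0015,0.068,0,0,0,0.6],
  [0,-0.0015,0.07,0,0,0,0.6],
  [0,-0.0015,0.07,0,0,0,0.6],
  [0,-0.0015,0.07,0,0,0,0.6],
])

```text
clock: 4.45
tool_pos: [0.4253, -0.1761, 0.067]
tcp_rot: [[0.0, 1.0, 0.002], [1.0, -0.0, -0.001], [-0.001, 0.002, -1.0]]
ft_force: [0.6, -0.7, -3.2]
finger_gap: 0.689
gripper_force: 30.0
```

Request:
step_arm([
  [0,0,0,0,0,0,0.75],
  [0,0,0,0,0,0,0.85],
  [0,0,0,0,0,0,0.95],
  [0,0,0,0,0,0,1],
  [0,0,0,0,0,0,1],
  [0,0,0,0,0,0,1],
  [0,0,-0.02,0,0,0,1],
  [0,0,-0.05,0,0,0,1],
  [0,0,-0.08,0,0,0,1],
  [0,0,-0.11,0,0,0,1],
  [0,0,-0.135,0,0,0,1],
  [0,0,-0.135,0,0,0,1],
  [0,0,-0.135,0,0,0,1],
])

```text
clock: 5.53
tool_pos: [0.425, -0.1763, 0.2026]
tcp_rot: [[0.001, 1.0, 0.003], [1.0, -0.001, -0.001], [-0.001, 0.003, -1.0]]
ft_force: [-0.3, -1.0, 0.1]
finger_gap: 1.0
gripper_force: 0.0
```

Run:
```python
from h import *
print(rel(.588,.137,.2,13))
```

```text
(array([0.3134, 0.1628, 0.0026]), 'wz', np.float64(-13.035115586359439), 'dist', np.float64(0.35320539095202136))
```

Request:
step_arm([
  [0.313,0.163,0.0026,0,0,-13,1],
  [0.313,0.163,0.0026,0,0,-13,1],
  [0.313,0.163,0.0026,0,0,-13,1],
  [0.313,0.163,0.0026,0,0,-13,1],
  [0.313,0.163,0.0026,0,0,-13,1],
  [0.313,0.163,0.0026,0,0,-13,1],
  [0.313,0.163,0.0026,0,0,-13,1],
  [0.313,0.163,0.0026,0,0,-13,1],
  [0.313,0.163,0.0026,0,0,-13,1],
  [0.313,0.163,0.0026,0,0,-13,1],
  [0.313,0.163,0.0026,0,0,-13,1],
  [0.313,0.163,0.0026,0,0,-13,1],
  [0.313,0.163,0.0026,0,0,-13,1],
])

```text
clock: 6.62
tool_pos: [0.5865, 0.1348, 0.198]
tcp_rot: [[-0.223, 0.975, -0.002], [0.975, 0.223, -0.002], [-0.001, -0.002, -1.0]]
ft_force: [0.3, -0.6, 0.1]
finger_gap: 1.001
gripper_force: 0.0
```

Run:
```python
from h import *
print(rel(.588,.137,.046,13))
im=optics.capture("top"); cv2.imwrite("pics/t1.png",im[:,:,::-1])
hsv=cv2.cvtColor(im,cv2.COLOR_RGB2HSV)
```

```text
(array([0.002 , 0.0023, 0.152 ]), 'wz', np.float64(-0.13306085294406955), 'dist', np.float64(0.1519874657896434))
```

View pics/t1.png

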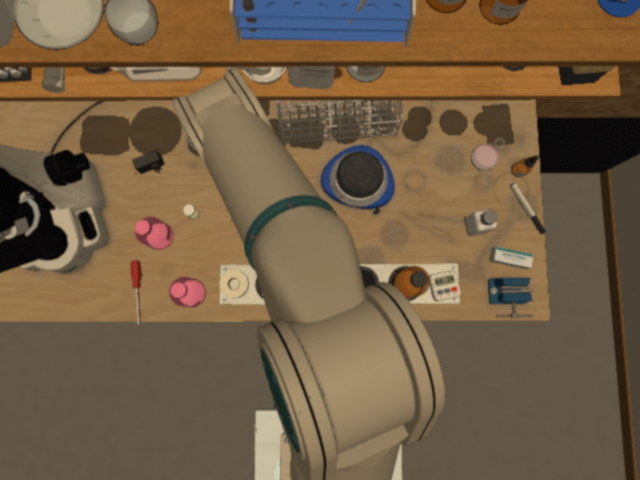

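big_amber stands on mat_4 (410,283) next to the timer (445,287), and the arm is over small_amber. Going down to grip it.

Request:
step_arm([
  [0.002,0.002,0.03,0,0,0,1],
  [0.002,0.002,0.06,0,0,0,1],
  [0.002,0.002,0.09,0,0,0,1],
  [0.002,0.002,0.12,0,0,0,1],
  [0.002,0.002,0.142,0,0,0,1],
  [0.002,0.002,0.152,0,0,0,1],
  [0.002,0.002,0.152,0,0,0,1],
  [0.002,0.002,0.152,0,0,0,0.6],
  [0.002,0.002,0.152,0,0,0,0.6],
  [0.002,0.002,0.152,0,0,0,0.6],
  [0.002,0.002,0.152,0,0,0,0.6],
  [0.002,0.002,0.152,0,0,0,0.6],
  [0.002,0.002,0.152,0,0,0,0.6],
])

```text
clock: 7.75
tool_pos: [0.5883, 0.1392, 0.0478]
tcp_rot: [[-0.225, 0.974, -0.001], [0.974, 0.225, -0.001], [-0.001, -0.001, -1.0]]
ft_force: [-2.5, -0.4, 5.9]
finger_gap: 0.67
gripper_force: 30.0
```

Run:
```python
from h import *
print(rel(.426,-.076,.126,0))
```

```text
(array([-0.1732, -0.2066, -0.078 ]), 'wz', np.float64(12.9790476234529), 'dist', np.float64(0.2806388548226596))
```

Request:
step_arm([
  [0,0,-0.015,0,0,0,0.6],
  [0,0,-0.04,0,0,0,0.6],
  [0,0,-0.065,0,0,0,0.6],
  [-0.006,-0.007,-0.078,0,0,1,0.6],
  [-0.02,-0.024,-0.078,0,0,2,0.6],
  [-0.04,-0.048,-0.078,0,0,4,0.6],
  [-0.06,-0.072,-0.078,0,0,5,0.6],
  [-0.08,-0.096,-0.078,0,0,7,0.6],
  [-0.1,-0.12,-0.078,0,0,8,0.6],
  [-0.12,-0.144,-0.078,0,0,10,0.6],
  [-0.14,-0.168,-0.078,0,0,11,0.6],
  [-0.157,-0.188,-0.078,0,0,12,0.6],
  [-0.168,-0.201,-0.078,0,0,13,0.6],
  [-0.173,-0.207,-0.078,0,0,13,0.6],
  [-0.173,-0.207,-0.078,0,0,13,0.6],
  [-0.173,-0.207,-0.078,0,0,13,0.6],
])

```text
clock: 9.08
tool_pos: [0.4271, -0.0751, 0.1251]
tcp_rot: [[-0.0, 1.0, 0.002], [1.0, 0.0, 0.001], [0.001, 0.002, -1.0]]
ft_force: [1.4, -0.1, -2.7]
finger_gap: 0.673
gripper_force: 30.0
```

Run:
```python
from h import *
print(rel(.426,-.076,.0575,0))
```

```text
(array([-0.001 , -0.0012,  0.0676]), 'wz', np.float64(0.009306561405125535), 'dist', np.float64(0.0676454980190052))
```

Request:
step_arm([
  [-0.001,-0.001,0.02,0,0,0,0.6],
  [-0.001,-0.001,0.04,0,0,0,0.6],
  [-0.001,-0.001,0.054,0,0,0,0.6],
  [-0.001,-0.001,0.062,0,0,0,0.6],
  [-0.001,-0.001,0.066,0,0,0,0.6],
  [-0.001,-0.001,0.068,0,0,0,0.6],
  [-0.001,-0.001,0.068,0,0,0,0.6],
  [-0.001,-0.001,0.068,0,0,0,0.6],
])

```text
clock: 9.75
tool_pos: [0.4259, -0.0763, 0.0574]
tcp_rot: [[-0.0, 1.0, 0.002], [1.0, 0.0, 0.0], [0.0, 0.002, -1.0]]
ft_force: [-0.4, 1.0, -2.5]
finger_gap: 0.672
gripper_force: 30.0
```

Request:
step_arm([
  [0,0,0,0,0,0,0.75],
  [0,0,0,0,0,0,0.85],
  [0,0,0,0,0,0,0.95],
  [0,0,0,0,0,0,1],
  [0,0,0,0,0,0,1],
  [0,0,0,0,0,0,1],
  [0,0,-0.02,0,0,0,1],
  [0,0,-0.05,0,0,0,1],
  [0,0,-0.08,0,0,0,1],
  [0,0,-0.11,0,0,0,1],
  [0,0,-0.142,0,0,0,1],
  [0,0,-0.142,0,0,0,1],
  [0,0,-0.142,0,0,0,1],
])

```text
clock: 10.83
tool_pos: [0.4261, -0.077, 0.2002]
tcp_rot: [[0.001, 1.0, 0.004], [1.0, -0.001, -0.001], [-0.001, 0.004, -1.0]]
ft_force: [-0.2, -1.3, -0.8]
finger_gap: 1.001
gripper_force: 0.0
```

Run:
```python
from h import *
print(rel(.560,-.342,.2,17)); print(status.read_state()["qpos"])
```

```text
(array([-0.2648,  0.1341,  0.0011]), 'wz', np.float64(-17.048416432942787), 'dist', np.float64(0.2968762968888795))
[ 0.4089  0.3483 -0.3878  2.0924  0.196   0.7305 -0.1049]
```

Request:
step_arm([
  [-0.265,0.134,0.001,0,0,-17,1],
  [-0.265,0.134,0.001,0,0,-17,1],
  [-0.265,0.134,0.001,0,0,-17,1],
  [-0.265,0.134,0.001,0,0,-17,1],
  [-0.265,0.134,0.001,0,0,-17,1],
  [-0.265,0.134,0.001,0,0,-17,1],
  [-0.265,0.134,0.001,0,0,-17,1],
  [-0.265,0.134,0.001,0,0,-17,1],
  [-0.265,0.134,0.001,0,0,-17,1],
  [-0.265,0.134,0.001,0,0,-17,1],
  [-0.265,0.134,0.001,0,0,-17,1],
  [-0.265,0.134,0.001,0,0,-17,1],
])

```text
clock: 11.83
tool_pos: [0.5586, -0.3395, 0.1977]
tcp_rot: [[-0.295, 0.956, -0.001], [0.956, 0.295, 0.001], [0.001, -0.001, -1.0]]
ft_force: [-0.7, 0.2, 0.6]
finger_gap: 1.002
gripper_force: 0.0
```

Run:
```python
from h import *
print(rel(.560,-.342,.026,17))
im=optics.capture("side"); cv2.imwrite("pics/s3.png",cv2.resize(im[60:260,200:420],None,fx=3,fy=3)[:,:,::-1])
print("cap centre crop px",(proj("side",[.56,-.342,.1])-[200,60])*3,"foot",(proj("side",[.56,-.342,0])-[200,60])*3)
```

```text
(array([-0.0031,  0.0007,  0.1717]), 'wz', np.float64(0.13379537009534204), 'dist', np.float64(0.17169287582602452))
cap centre crop px [360.8403 303.2928] foot [358.2928 382.9614]
```

View pics/s3.png

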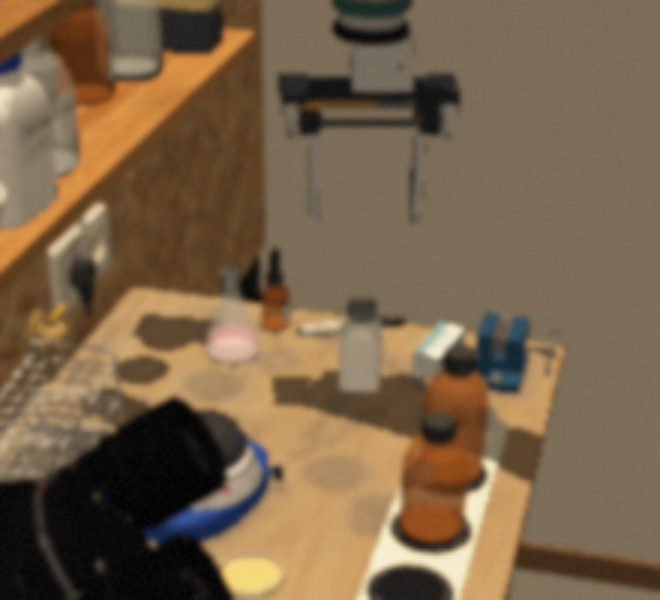

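The gripper is over the sample bottle (cap at crop (361,303), exactly where predicted), and both ambers stand on their mats. Going down on the flats.

Request:
step_arm([
  [-0.003,0.001,0.035,0,0,0,1],
  [-0.003,0.001,0.07,0,0,0,1],
  [-0.003,0.001,0.105,0,0,0,1],
  [-0.003,0.001,0.135,0,0,0,1],
  [-0.003,0.001,0.16,0,0,0,1],
  [-0.003,0.001,0.171,0,0,0,1],
  [-0.003,0.001,0.171,0,0,0,1],
  [-0.003,0.001,0.171,0,0,0,0.7],
  [-0.003,0.001,0.171,0,0,0,0.6],
  [-0.003,0.001,0.171,0,0,0,0.5],
  [-0.003,0.001,0.171,0,0,0,0.4],
  [-0.003,0.001,0.171,0,0,0,0.4],
  [-0.003,0.001,0.171,0,0,0,0.4],
  [-0.003,0.001,0.171,0,0,0,0.4],
])

```text
clock: 13.05
tool_pos: [0.5609, -0.3444, 0.0273]
tcp_rot: [[-0.292, 0.956, 0.001], [0.956, 0.292, -0.0], [-0.0, 0.0, -1.0]]
ft_force: [0.1, 0.2, 0.8]
finger_gap: 0.539
gripper_force: 0.0
```

Run:
```python
from h import *
print(rel(.426,.024,.2,0)); print(rel(.426,.024,.2,-17))
```

```text
(array([ 0.3917, -0.0214, -0.1729]), 'wz', np.float64(16.97651971064468), 'dist', np.float64(0.4286914520526893))
(array([ 0.3917, -0.0214, -0.1729]), 'wz', np.float64(33.97651971064467), 'dist', np.float64(0.4286914520526893))
```

Request:
step_arm([
  [0,0,0,0,0,0,0.4],
  [0,0,0,0,0,0,0.4],
  [0,0,0,0,0,0,0.4],
  [0,0,0,0,0,0,0.4],
])

```text
clock: 13.38
tool_pos: [0.5607, -0.3444, 0.0272]
tcp_rot: [[-0.292, 0.956, -0.0], [0.956, 0.292, -0.0], [-0.0, -0.0, -1.0]]
ft_force: [-1.4, -0.1, 4.5]
finger_gap: 0.497
gripper_force: 28.9
```

Request:
step_arm([
  [0,0,-0.02,0,0,0,0.4],
  [0,0,-0.05,0,0,0,0.4],
  [0,0,-0.085,0,0,0,0.4],
  [0,0,-0.12,0,0,0,0.4],
  [0,0,-0.15,0,0,0,0.4],
  [0,0,-0.17,0,0,0,0.4],
  [0,0,-0.173,0,0,0,0.4],
  [0,0,-0.173,0,0,0,0.4],
])

```text
clock: 14.05
tool_pos: [0.5614, -0.3444, 0.2006]
tcp_rot: [[-0.292, 0.956, 0.002], [0.956, 0.292, -0.001], [-0.002, 0.002, -1.0]]
ft_force: [0.4, 0.3, -0.3]
finger_gap: 0.5
gripper_force: 28.9
```

Run:
```python
from h import *
print(rel(.426,.024,.2,0))
```

```text
(array([ 0.3919, -0.0219, -0.    ]), 'wz', np.float64(16.98435992184656), 'dist', np.float64(0.3925261268099402))
```

Request:
step_arm([
  [0.015,-0.001,0,0,0,1,0.4],
  [0.04,-0.002,0,0,0,2,0.4],
  [0.07,-0.004,0,0,0,4,0.4],
  [0.1,-0.006,0,0,0,5,0.4],
  [0.13,-0.007,0,0,0,6,0.4],
  [0.16,-0.009,0,0,0,7,0.4],
  [0.19,-0.011,0,0,0,8,0.4],
  [0.22,-0.012,0,0,0,10,0.4],
  [0.25,-0.014,0,0,0,11,0.4],
  [0.28,-0.016,0,0,0,12,0.4],
  [0.31,-0.017,0,0,0,13,0.4],
  [0.34,-0.019,0,0,0,15,0.4],
  [0.365,-0.02,0,0,0,16,0.4],
  [0.382,-0.021,0,0,0,17,0.4],
  [0.392,-0.022,0,0,0,17,0.4],
  [0.392,-0.022,0,0,0,17,0.4],
  [0.392,-0.022,0,0,0,17,0.4],
  [0.392,-0.022,0,0,0,17,0.4],
])

```text
clock: 15.55
tool_pos: [0.4253, 0.0229, 0.1993]
tcp_rot: [[0.002, 1.0, -0.001], [1.0, -0.002, -0.0], [-0.0, -0.001, -1.0]]
ft_force: [-1.0, -0.3, -0.3]
finger_gap: 0.502
gripper_force: 28.9
```

Run:
```python
from h import *
print(rel(.426,.024,.037,0))
im=optics.capture("side"); cv2.imwrite("pics/s4.png",cv2.resize(im[60:320,200:420],None,fx=2.2,fy=2.2)[:,:,::-1])
```

```text
(array([0.0011, 0.0008, 0.1623]), 'wz', np.float64(-0.10007390757837697), 'dist', np.float64(0.16230134934018017))
```

View pics/s4.png

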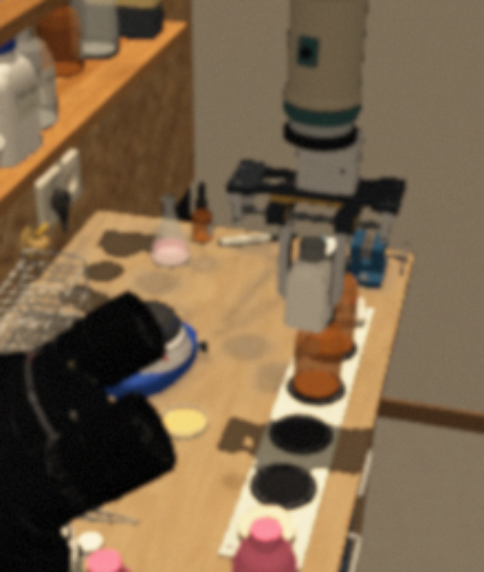

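The sample bottle is held upright (crop (310,285)) above mat_2 (302,434). Lowering it and releasing.

Request:
step_arm([
  [0.001,0.001,0.03,0,0,0,0.4],
  [0.001,0.001,0.065,0,0,0,0.4],
  [0.001,0.001,0.1,0,0,0,0.4],
  [0.001,0.001,0.13,0,0,0,0.4],
  [0.001,0.001,0.15,0,0,0,0.4],
  [0.001,0.001,0.158,0,0,0,0.4],
  [0.001,0.001,0.162,0,0,0,0.4],
  [0.001,0.001,0.162,0,0,0,0.4],
  [0.001,0.001,0.162,0,0,0,0.4],
])

```text
clock: 16.35
tool_pos: [0.4271, 0.025, 0.0386]
tcp_rot: [[0.001, 1.0, 0.002], [1.0, -0.001, 0.0], [0.0, 0.002, -1.0]]
ft_force: [0.1, 0.4, -0.6]
finger_gap: 0.498
gripper_force: 28.9
```

Request:
step_arm([
  [0,0,0,0,0,0,0.6],
  [0,0,0,0,0,0,0.7],
  [0,0,0,0,0,0,0.8],
  [0,0,0,0,0,0,0.8],
  [0,0,0,0,0,0,0.8],
  [0,0,-0.02,0,0,0,0.8],
  [0,0,-0.05,0,0,0,0.8],
  [0,0,-0.08,0,0,0,0.8],
  [0,0,-0.12,0,0,0,0.8],
  [0,0,-0.15,0,0,0,0.8],
  [0,0,-0.163,0,0,0,0.8],
  [0,0,-0.163,0,0,0,0.8],
  [0,0,-0.163,0,0,0,0.8],
])

```text
clock: 17.43
tool_pos: [0.4264, 0.0249, 0.2012]
tcp_rot: [[0.001, 1.0, 0.002], [1.0, -0.001, -0.0], [-0.0, 0.002, -1.0]]
ft_force: [-0.1, -0.1, -0.3]
finger_gap: 0.8
gripper_force: 0.0
```

Run:
```python
from h import *
print(rel(.586,.307,.2,28))
```

```text
(array([0.2822, 0.1594, 0.0014]), 'wz', np.float64(-28.041554955378288), 'dist', np.float64(0.3240853086769731))
```

Request:
step_arm([
  [0.282,0.159,0.001,0,0,-28,0.8],
  [0.282,0.159,0.001,0,0,-28,0.8],
  [0.282,0.159,0.001,0,0,-28,0.8],
  [0.282,0.159,0.001,0,0,-28,0.8],
  [0.282,0.159,0.001,0,0,-28,0.8],
  [0.282,0.159,0.001,0,0,-28,0.8],
  [0.282,0.159,0.001,0,0,-28,0.8],
  [0.282,0.159,0.001,0,0,-28,0.8],
  [0.282,0.159,0.001,0,0,-28,0.8],
  [0.282,0.159,0.001,0,0,-28,0.8],
  [0.282,0.159,0.001,0,0,-28,0.8],
  [0.282,0.159,0.001,0,0,-28,0.8],
])

```text
clock: 18.43
tool_pos: [0.5846, 0.3049, 0.1987]
tcp_rot: [[-0.468, 0.884, -0.002], [0.884, 0.468, -0.003], [-0.002, -0.003, -1.0]]
ft_force: [0.3, -0.6, -0.2]
finger_gap: 0.801
gripper_force: 0.0
```

Run:
```python
from h import *
print(rel(.586,.307,.008,28))
im=optics.capture("side"); cv2.imwrite("pics/s5.png",cv2.resize(im[140:380,140:400],None,fx=2.5,fy=2.5)[:,:,::-1])
print((proj("side",[.586,.307,.055])-[140,140])*2.5)
```

```text
(array([0.0015, 0.0027, 0.1907]), 'wz', np.float64(-0.07973609600693976), 'dist', np.float64(0.19072150473462474))
[251.3472 415.185 ]
```

View pics/s5.png

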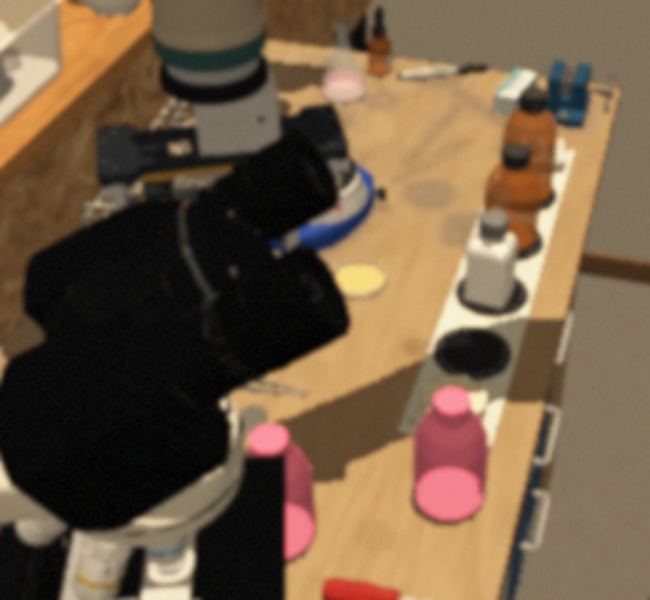

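Three bottles stand on their mats (crop (490,265), (513,205), (530,140)). The vial cap shows at (252,413), matching the prediction of (251,415). Going down to the vial.

Request:
step_arm([
  [0.001,0.002,0.035,0,0,0,0.8],
  [0.001,0.002,0.07,0,0,0,0.8],
  [0.001,0.002,0.105,0,0,0,0.8],
  [0.001,0.002,0.14,0,0,0,0.8],
  [0.001,0.002,0.165,0,0,0,0.7],
  [0.001,0.002,0.18,0,0,0,0.6],
  [0.001,0.002,0.189,0,0,0,0.5],
  [0.001,0.002,0.19,0,0,0,0.45],
  [0.001,0.002,0.19,0,0,0,0.4],
  [0.001,0.002,0.19,0,0,0,0.35],
  [0.001,0.002,0.19,0,0,0,0.3],
  [0.001,0.002,0.19,0,0,0,0.25],
  [0.001,0.002,0.19,0,0,0,0.2],
  [0.001,0.002,0.19,0,0,0,0.2],
  [0.001,0.002,0.19,0,0,0,0.2],
  [0.001,0.002,0.19,0,0,0,0.2],
  [0.001,0.002,0.19,0,0,0,0.2],
  [0.001,0.002,0.19,0,0,0,0.2],
])

```text
clock: 19.98
tool_pos: [0.5872, 0.3094, 0.0113]
tcp_rot: [[-0.469, 0.883, 0.002], [0.883, 0.469, 0.001], [-0.0, 0.002, -1.0]]
ft_force: [-1.2, -1.1, 5.7]
finger_gap: 0.263
gripper_force: 30.0
```

Run:
```python
from h import *
print(rel(.426,.125,.15,0))
```

```text
(array([-0.0872, -0.2286, -0.1391]), 'wz', np.float64(27.983168662217622), 'dist', np.float64(0.281458964805719))
```

Request:
step_arm([
  [0,0,-0.02,0,0,0,0.2],
  [0,0,-0.05,0,0,0,0.2],
  [0,0,-0.085,0,0,0,0.2],
  [0,0,-0.115,0,0,0,0.2],
  [-0.003,-0.008,-0.135,0,0,2,0.2],
  [-0.01,-0.027,-0.139,0,0,5,0.2],
  [-0.02,-0.053,-0.139,0,0,8,0.2],
  [-0.03,-0.079,-0.139,0,0,11,0.2],
  [-0.04,-0.105,-0.139,0,0,14,0.2],
  [-0.05,-0.131,-0.139,0,0,17,0.2],
  [-0.06,-0.157,-0.139,0,0,20,0.2],
  [-0.07,-0.183,-0.139,0,0,23,0.2],
  [-0.08,-0.209,-0.139,0,0,26,0.2],
  [-0.085,-0.222,-0.139,0,0,28,0.2],
  [-0.087,-0.2286,-0.139,0,0,28,0.2],
  [-0.087,-0.2286,-0.139,0,0,28,0.2],
  [-0.087,-0.2286,-0.139,0,0,28,0.2],
  [-0.087,-0.2286,-0.139,0,0,28,0.2],
])

```text
clock: 21.48
tool_pos: [0.4268, 0.1262, 0.1491]
tcp_rot: [[-0.001, 1.0, 0.002], [1.0, 0.001, 0.001], [0.001, 0.002, -1.0]]
ft_force: [0.1, 0.1, -0.1]
finger_gap: 0.262
gripper_force: 30.0
```

Run:
```python
from h import *
print(rel(.426,.125,.021,0))
im=optics.capture("side"); cv2.imwrite("pics/s6.png",cv2.resize(im[100:340,200:460],None,fx=2.5,fy=2.5)[:,:,::-1])
```

```text
(array([-0.0014, -0.001 ,  0.1281]), 'wz', np.float64(0.0700416914181261), 'dist', np.float64(0.1281210078771613))
```

View pics/s6.png

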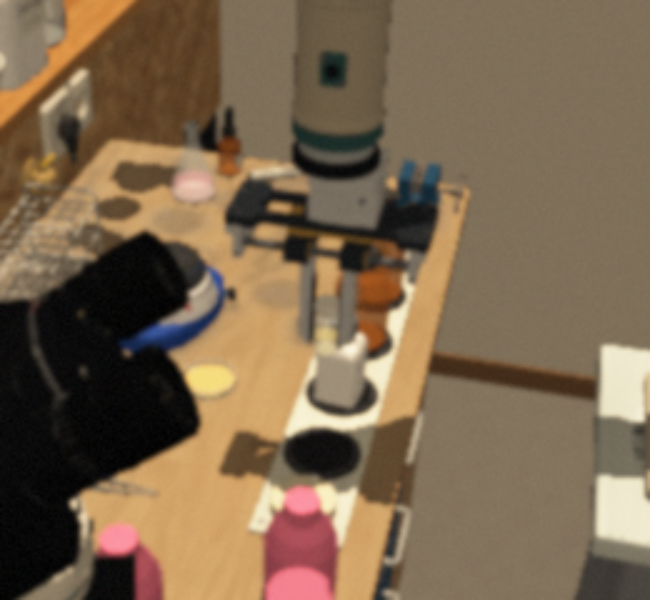

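The vial is held upright between the fingers (crop (327,320)) above mat_1 (322,452). Lowering it and releasing.

Request:
step_arm([
  [-0.001,-0.001,0.03,0,0,0,0.2],
  [-0.001,-0.001,0.065,0,0,0,0.2],
  [-0.001,-0.001,0.095,0,0,0,0.2],
  [-0.001,-0.001,0.115,0,0,0,0.2],
  [-0.001,-0.001,0.124,0,0,0,0.2],
  [-0.001,-0.001,0.128,0,0,0,0.2],
  [-0.001,-0.001,0.128,0,0,0,0.2],
  [-0.001,-0.001,0.128,0,0,0,0.2],
])

```text
clock: 22.2
tool_pos: [0.4254, 0.1248, 0.0213]
tcp_rot: [[-0.001, 1.0, 0.001], [1.0, 0.001, 0.001], [0.001, 0.001, -1.0]]
ft_force: [-0.7, -0.6, 0.1]
finger_gap: 0.26
gripper_force: 30.0
```

Request:
step_arm([
  [0,0,0,0,0,0,0.28],
  [0,0,0,0,0,0,0.35],
  [0,0,0,0,0,0,0.45],
  [0,0,0,0,0,0,0.6],
  [0,0,0,0,0,0,0.6],
  [0,0,0,0,0,0,0.6],
  [0,0,-0.02,0,0,0,0.6],
  [0,0,-0.05,0,0,0,0.6],
  [0,0,-0.08,0,0,0,0.6],
  [0,0,-0.12,0,0,0,0.6],
  [0,0,-0.16,0,0,0,0.6],
  [0,0,-0.18,0,0,0,0.6],
  [0,0,-0.18,0,0,0,0.6],
])

```text
clock: 23.28
tool_pos: [0.4273, 0.1249, 0.205]
tcp_rot: [[0.001, 1.0, 0.009], [1.0, -0.001, 0.002], [0.002, 0.009, -1.0]]
ft_force: [-0.1, -0.2, -0.6]
finger_gap: 0.603
gripper_force: 0.0
```

Request:
step_arm([
  [0.04,0.02,0,0,0,-5,0.6],
  [0.08,0.04,0,0,0,-10,0.6],
  [0.12,0.06,0,0,0,-15,0.6],
  [0.15,0.08,0,0,0,-20,0.6],
  [0.18,0.1,0,0,0,-25,0.6],
  [0.2,0.1,0,0,0,-28,0.6],
  [0.2,0.1,0,0,0,-28,0.6],
  [0.2,0.1,0,0,0,-28,0.6],
])

```text
clock: 23.95
tool_pos: [0.5232, 0.3245, 0.1991]
tcp_rot: [[-0.471, 0.882, -0.003], [0.882, 0.471, -0.001], [0.0, -0.003, -1.0]]
ft_force: [-0.6, 0.6, -0.2]
finger_gap: 0.601
gripper_force: 0.0
```

Run:
```python
from h import *
im=optics.capture("top"); cv2.imwrite("pics/t2.png",cv2.resize(im[220:330,180:500],None,fx=2.5,fy=2.5,interpolation=cv2.INTER_CUBIC)[:,:,::-1])
for n,y,h in(("big",-.1763,.136),("small",-.076,.119),("sample",.0239,.1),("vial",.1247,.055)): print(n,(proj("top",[.426,y,h+.009])-[180,220])*2.5)
```

```text
big [593.8817 146.0452]
small [465.7327 148.0976]
sample [342.175  150.2629]
vial [224.7874 154.5492]
```

View pics/t2.png

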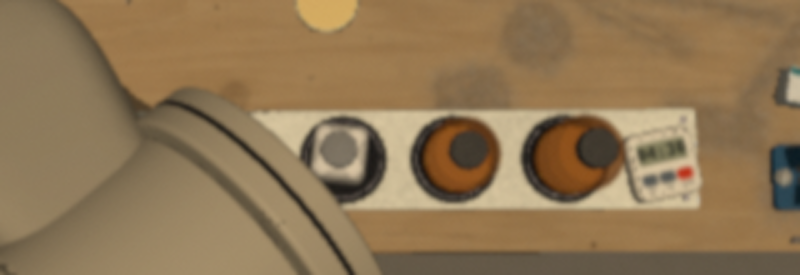

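The three bottles sit centred on their mats: caps at (598,148), (469,150) and (341,148), within about 3 mm of ideal. The arm hides the vial here, so I'll check it from the side.

Run:
```python
from h import *
im=optics.capture("side"); cv2.imwrite("pics/s7.png",cv2.resize(im[170:330,280:400],None,fx=3.7,fy=3.7,interpolation=cv2.INTER_CUBIC)[:,:,::-1])
print((proj("side",[.426,.1247,.064])-[280,170])*3.7,(proj("side",[.426,.1247,.009])-[280,170])*3.7)
```

```text
[181.005  348.9593] [177.6992 410.4101]
```

View pics/s7.png

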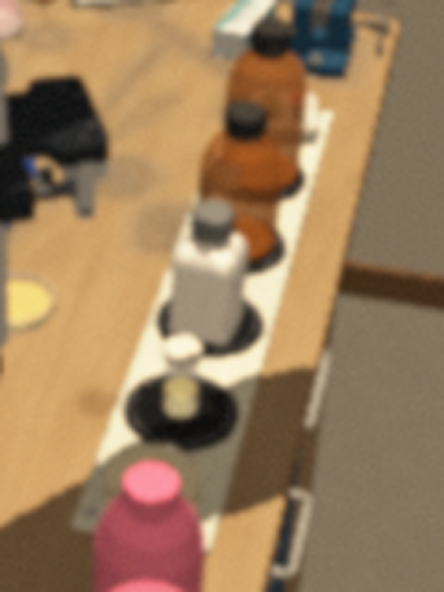

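The vial stands upright in the middle of mat_1 (cap at (183,348), predicted (181,349)). All four are in place and the arm is clear, so I'm handing in.

```bash
python3 -c "
from plant import job; print(job.job_done())"
```

```text
the job is handed in; nothing more can be done
None
```

I handed the job in at about 24 s, with no verdict returned: from the timer to the tape roll stand big_amber, small_amber, sample_bottle and vial, all upright and within about 3 mm of their mat centres in the last pictures, with the timer and tape roll untouched.

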